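Laundry caddy: cover the pegs, bring the red jar to the front and hold it

ROBOT

A 7-joint arm with a two-finger parallel gripper is mounted at the origin on the work surface. World frame = base frame: x ahead of the robot, y to its left, z up, the work surface at z = 0. Lengths are in m, angles in degrees, forces in N, time in s.
With the tool pointing down it reaches from about 0.4 to 0.875 m from the base axis. Payload 19.3 kg.
Tool frame: the origin (TCP) lies between the finger pads; the fingertips stand 11 mm ahead of it and the grasp point (between the pads) lies 8 mm behind it; z points along the fingers, y is the direction in which the jaws open and shut (so a half turn about z gives the same grasp; the last joint's range is limited). The gripper opens to 85 mm and grips with 20 to 120 N. Pads are 22 mm wide; open, the fingers measure 114 mm over their backs; the gripper's body (76 mm by 85 mm) begins 54 mm behind the grasp point. The pads swing forward as they close: fully open they stand 13 mm farther back than shut.
Start: joints at [-72.032, 29.874, -2.08, 91.645, 1.215, 58.505, -6.463], TCP at [0.234, 0.58, 0.242] pointing down, gripper open.
Joint ranges: [-166.77, 166.77], [-17.47, 122.26], [-85.68, 81.53], [9.62, 139.38], [-72.42, 252.41], [9.2, 110.78], [-144.41, 144.41]. Speed limits (degrees/s): [108.29, 108.29, 136.94, 136.94, 172.46, 172.46, 172.46].

INTERFACE

Orientations are given as a 3x3 rotation matrix whose columns are the frame's x, y, z axes.
In Python, from station import * gives the robot as it stands.
- The arm moves only by the tool arm_command, never from a script. Its argument "increments" is a list of rows, each a list of 3 entries, a list of its own where there are three numbers: the turn, a rotation vector about the world's x, y, z in rad, then the shift along the world's x, y, z in m, then the gripper command: -1 is fully open, 1 is shut, values between are in proportion. A call has 1 to 12 rows; each row shifts and turns the pose as measured when the row begins; what a row does not reach is not made up. A row lasts 1/10 s, in which the tool goes at most 50 mm and 8.59 degrees, less where a joint would pass 70% of its speed; a pose out of reach is approached as far as the arm can. A call is refused whole if a number of a shift passes 0.05 or a number of a turn 0.15, either way. A call with a gripper value outside its range is refused whole. The fingers move at their own pace and stop on an object; "grip_force" is the grip in N (left out, the last holds). Time passes only in rows, so rows that do not move let the fingers close. It gives the time, the measured TCP pose, the force and the opening at its end, in the units of the state.
- state(): the state, without advancing time (a new reading comes with each control period).
- snapshot(name): name is "side" or "top" or "wrist"; returns the picture (420x560x3 uint8, red, green, blue); there is no depth.
- calibration(name): a dict with "K" (3x3 intrinsics, pixels), "k1" (the pictures are not rectified: a ray, as slopes to the right and down, at radius r is drawn at 1 + k1 r^2 times it, then the intrinsics apply), "rvec" (rotation vector, rad) and "tvec" (3), from world to camera coordinates, as OpenCV has them. Camera axes: x right, y down, z forward; pixel columns grow to the right and rows downward; lengths in m; the calibration is good to about 2 mm. A picture is of the moment at which its call begins: read the wrist's pose just before it. calibration takes no time and is no camera call; for the wrist camera it gives the pose at the moment of the call.
- hand_in(): hands the job in, once; it reports no verdict.
The state is a dict: "time_s": time; "q": joint angles; "joint_velocities": joint speeds; "joint_efforts": joint torques, N m; "tcp_pos": TCP position; "tcp_rot": TCP orientation; "ft_force": force on the tool from outside, world axes, zero at the start; "torque": the same for the moment, N m; "gripper_width": finger opening in m.
Only numpy, scipy, OpenCV 4.12 (cv2) and the standard library are available. Lean on these libraries where they do the work, as an engineer would, in place of code of your own. Each camera call takes 0.05 s, during which the arm holds its last target.

TASK

Get the laundry caddy ready for refilling the red-lidded jar from the bucket: first slide the flat cover with the black tab fully shut over the peg compartment so that nothing drips on the pegs, then turn the carousel by its black top handle until the red-lidded jar stands squarely at the front, in line with the yellow mark on the peg box. Finish while still gripping the handle, holding the carousel still with the jar at the front; the cover stays shut and the other things stay where they are.

Things in the scene. Friction and masses are not known exactly. Their poses are not given: they have to be found in the camera images.
- caddy: blue laundry caddy, fixed: square base 210 mm wide under a carousel; in front a peg box 262 mm wide (y), 52 mm tall, from x = -205 to -100 mm. Origin: on the carousel axis at floor level; its -x is the front (roughly towards the robot), +y its left. The box's right half (negative y) is the open peg compartment, the left half a fixed deck. Yellow diamond mark on its rear rim at x = -107, y = 0
- cover (a joint): sliding aluminium cover of the peg box, 88 x 127 x 5 mm, top face 57 mm above the floor; value in m: 0 = fully shut over the compartment (end stop), 0.125 = fully open, over the left deck; it opens along the caddy's +y and shuts along -y. Friction about 1 N plus 3 N per m/s; it stays where it is left
- cover_tab (a point): centre of the top of the black upright tab on the middle of the cover: 36 mm along the caddy's x, 14 mm along its y (grip it across this), standing 33 mm up from the cover's top face. Axes as the caddy's. This point is 90 mm above the floor, 157 mm in front of the carousel axis
- carousel (a joint): turning angle of the carousel in rad, counterclockwise seen from above positive, no stops, turns endlessly either way; at 0 and at every whole turn the red-lidded jar is exactly at the front. Friction 0.04 N m; it stays where it is left
- marked_jar (a point): centre of the lid top of the red-lidded, red-banded jar, 54 mm wide, 118 mm above the floor, 60 mm from the carousel axis. The carousel is a 184 mm disc with four like jars a quarter turn apart, fixed to it, the other three with white lids. Squarely at the front: on the caddy's -x side with y = 0 in the caddy's frame
- handle (a point): black bar handle on top of the carousel's central post, turning with it: 60 mm along its own x, 16 mm along its y (grip it across this), 40 mm tall. This point: the bar's centre, on the carousel axis, 180 mm above the floor; its underside is 42 mm above the jar lids, its top at 200 mm. Its own -x points towards the red-lidded jar
- bucket: the lidded grey bucket with the white flip-top spout, 230 mm wide, 258 mm tall; origin: centre of its underside. Bystander, to be left alone
- scrub_block: wooden scrubbing block 130 x 60 x 46 mm; origin: centre of its underside. Bystander, to be left alone
- glass_jar: clear glass jar on its side, steel lid, 115 mm long, 72 mm thick; origin: under its middle. Bystander, to be left alone
- chrome_hook: chrome S-hook lying flat, 120 x 90 mm, 10 mm thick; origin: underside of its middle. Bystander, to be left alone
- mug: white mug 80 mm wide, 85 mm tall; origin: centre of its underside. Bystander, to be left alone
- soap_tin: round green soap tin with a brass-coloured lid, 88 mm wide, 42 mm tall; origin: centre of its underside. Bystander, to be left alone

How it is judged (in metres and radians):
On the way, in this order (a step that is already met when the one before it is completed fails the run):
1. the cover is slid fully shut over the pegs (value of joint cover below 0.005 m), for 0.3 s.
2. the red-lidded jar is turned to the front and held still there by the handle, the cover still shut (value of joint cover below 0.005 m and x of marked_jar in the frame of caddy below -0.04 m and y of marked_jar in the frame of caddy between -0.009 and 0.009 m and velocity of joint carousel between -0.06 and 0.06 rad/s and contact force between the fingers and carousel above 4 N and distance between the grasp point and handle below 0.045 m), for 0.5 s.
At the end, for the whole second after the job is handed in: The cover is shut to within 5 mm; the red-lidded jar is on the front side within 9 mm sideways of the caddy's centre line (about 8 degrees); the carousel turns slower than 0.06 rad/s; the fingers still grip the handle (contact over 4 N, grasp point within 45 mm of the handle's centre) (all of step 2); the arm keeps its last pose, push and grip.
It fails at once if a bystander is moved more than 30 mm (distance of any of bucket, scrub_block, glass_jar, chrome_hook, mug, soap_tin from where it was at the start of the episode above 0.03 m).
It also fails if it takes over 48 s, if anything falls off the work surface, if the arm or the gripper's body presses on something with over 40 N, if the wrist force passes 120 N, or if a joint passes its speed limit or range.

## Working session

There is one attempt and no reset: what is moved stays moved. The work goes in short steps, Python scripts to look and compute and a tool call to move; the robot and the scene stay as the last step left them, time stands still between calls to the robot, and variables do not carry over. Pictures are saved under pics/ and viewed, and the job is handed in when it is done.

Besides the shell and the picture viewer there is one more tool, called after "Emit:" as name([rows], argument=value, ...), one row to a line, values as JSON. arm_command: Moves the arm, as the interface text tells. Its arguments: {"type":"object","properties":{"increments":{"type":"array"},"grip_force":{"type":"number"}},"required":["increments"]}

```bash
mkdir -p pics; ls
python3 - <<'E'
from station import *
import cv2
for n in ["side","top"]:
    im=snapshot(n); cv2.imwrite(f"pics/{n}0.png",im[:,:,::-1])
    print(n,calibration(n))
s=state();print(s)
E
```

```text
pics
side {'K': array([[433.24291215,   0.        , 276.82184812],
       [  0.        , 433.24291215, 202.91794956],
       [  0.        ,   0.        ,   1.        ]]), 'k1': -0.07721270983236543, 'rvec': array([ 2.07135285, -0.21796599,  0.13811235]), 'tvec': array([-0.43660272,  0.22513157,  1.15276447])}
top {'K': array([[529.93373442,   0.        , 272.00001924],
       [  0.        , 529.93373442, 198.39066798],
       [  0.        ,   0.        ,   1.        ]]), 'k1': 0.06292420593619209, 'rvec': array([ 2.16822442, -2.11041087,  0.21905546]), 'tvec': array([0.04734121, 0.50121614, 1.58265488])}
{'time_s': 0.1, 'q': array([-72.03376926,  29.90397724,  -2.08139284,  91.66850644,
         1.21396625,  58.50470089,  -6.46078578]), 'joint_velocities': array([-0.00263401,  0.02479347,  0.02599728, -0.06328848, -0.03828676,
       -0.05970567, -0.0429473 ]), 'joint_efforts': array([ 4.00347286e-03, -9.28481412e+01,  1.98430717e+00, -3.70536089e+01,
        1.81928475e-02,  5.45511415e-03, -2.44428895e-05]), 'tcp_pos': array([0.23393596, 0.57927372, 0.24181502]), 'tcp_rot': array([[-9.27267122e-01,  3.74400306e-01, -3.07859323e-04],
       [ 3.74400428e-01,  9.27266675e-01, -9.12145701e-04],
       [-5.60399390e-05, -9.61065382e-04, -9.99999537e-01]]), 'ft_force': array([-0.05667553,  0.59483588, -0.3043529 ]), 'torque': array([-0.00801811, -0.03445051,  0.00262511]), 'gripper_width': 0.08531508282152504}
```

View pics/side0.png

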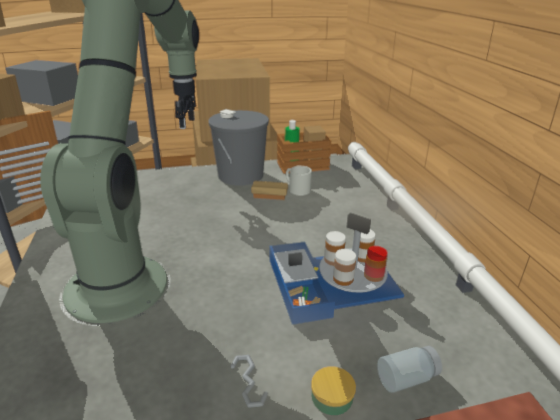

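View pics/top0.png

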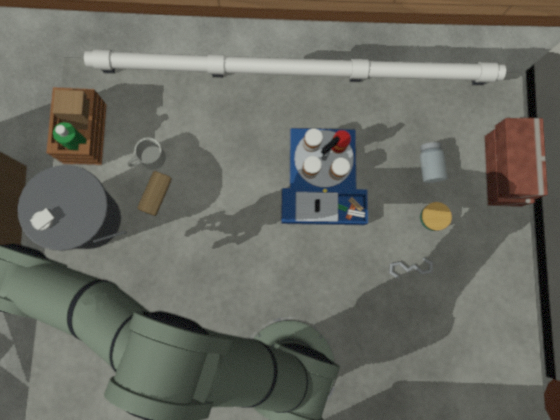

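The side view shows the caddy around (330,275) with the red lid at about (376,252). The top view shows the carousel at about (323,157), with the red lid at its right rear (342,140) and the cover open to the left, tab at (317,206). I'll zoom in on the caddy next.

```bash
cat > h.py <<'E'
import numpy as np, cv2
def cal(n):
    from station import calibration
    c=calibration(n); R=cv2.Rodrigues(np.array(c['rvec']))[0]
    return c['K'],c['k1'],R,np.array(c['tvec'])
def proj(c,P):
    K,k1,R,t=c
    return cv2.projectPoints(np.atleast_2d(np.array(P,float)),cv2.Rodrigues(R)[0],t,K,np.array([k1,0,0,0.]))[0].reshape(-1,2)
def ray(c,uv):
    K,k1,R,t=c
    p=cv2.undistortPoints(np.array([[uv]],float),K,np.array([k1,0,0,0.]))[0,0]
    return -R.T@t, R.T@np.array([p[0],p[1],1])
def atz(c,uv,z):
    o,d=ray(c,uv); return o+d*(z-o[2])/d[2]
E
python3 - <<'E'
import cv2
a=cv2.imread('pics/top0.png')[120:235,270:380]
cv2.imwrite('pics/tc.png',cv2.resize(a,None,fx=5,fy=5,interpolation=cv2.INTER_CUBIC))
a=cv2.imread('pics/side0.png')[200:330,260:410]
cv2.imwrite('pics/sc.png',cv2.resize(a,None,fx=4.5,fy=4.5,interpolation=cv2.INTER_CUBIC))
E
```

```text
(no output)
```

View pics/tc.png

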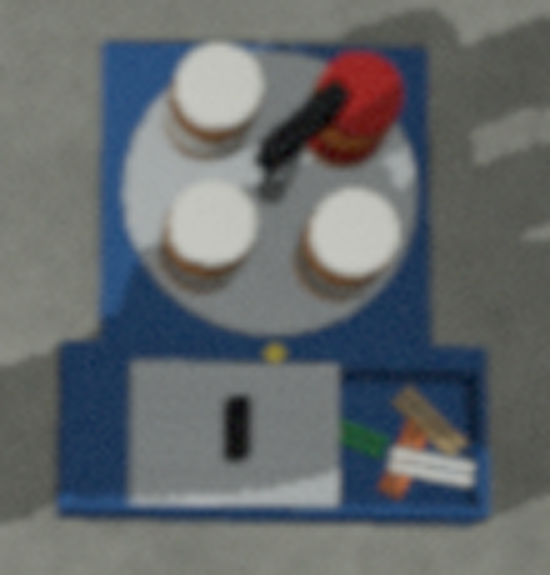

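View pics/sc.png

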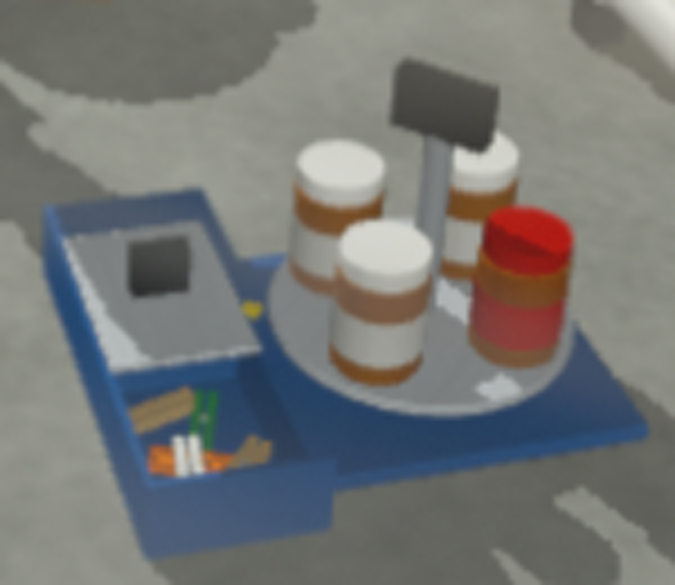

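```bash
cat > fit.py <<'E'
from h import *
from scipy.optimize import least_squares
ct,cs=cal('top'),cal('side')
T=lambda x,y:((x+.5)/5-.5+270,(y+.5)/5-.5+120)
S=lambda x,y:((x+.5)/4.5-.5+260,(y+.5)/4.5-.5+200)
r=.06
def model(p):
    x,y,a,th,cv=p
    L=lambda k:(r*np.cos(np.pi+th+k*np.pi/2),r*np.sin(np.pi+th+k*np.pi/2),.118)
    obs=[]
    # top: red, others ccw as seen from above
    add=lambda c,uv,P,n:obs.append((c,uv,P,n))
    add('t',T(362,90),L(0),'red');add('t',T(218,84),L(1),'w1');add('t',T(210,220),L(2),'w2');add('t',T(353,232),L(3),'w3')
    add('t',T(274,352),(-.107,0,.052),'mark');add('t',T(62,347),(-.1,.131,.052),'boxRL');add('t',T(486,352),(-.1,-.131,.052),'boxRR')
    add('t',T(236,428),(-.157,cv-.0635+0.0,.09),'tab')
    add('s',S(341,163),L(2),'sw2');add('s',S(386,246),L(3),'sw3');add('s',S(528,232),L(0),'sred')
    add('s',S(252,310),(-.107,0,.052),'smark');add('s',S(44,208),(-.205,.131,.052),'FL');add('s',S(202,190),(-.1,.131,.052),'RL')
    add('s',S(335,462),(-.1,-.131,.052),'RR')
    add('s',S(159,238),(-.157,cv-.0635,.09),'stab')
    add('t',T(303,128),(0,0,.2),'handle')
    c,s=np.cos(a),np.sin(a);R=np.array([[c,-s,0],[s,c,0],[0,0,1]])
    out=[]
    for k,uv,P,n in obs:
        out.append((n,proj(ct if k=='t' else cs,R@np.array(P)+[x,y,0])[0]-uv))
    return out
f=lambda p:np.concatenate([o[1] for o in model(p)])
best=min((least_squares(f,[.65,-.1,0,t,.1],loss='soft_l1') for t in (0,1.5,3,-1.5)),key=lambda s:s.cost)
p=best.x
if __name__=='__main__':
    print(np.round(p,4),'yaw',np.degrees(p[2]),'th',np.degrees(p[3]),best.cost)
    for n,e in model(p):print(n,np.round(e,1))
    c,s=np.cos(p[2]),np.sin(p[2])
    for q in [(-.157,p[4]-.0635),(-.157,-.0635)]: print('tab',p[0]+c*q[0]-s*q[1],p[1]+s*q[0]+c*q[1])
E
python3 fit.py
```

```text
[ 0.6356 -0.0975  0.0097  2.3072  0.0917] yaw 0.5577293348846831 th 132.19150068289636 6.371633555245001
red [-0.3  0.4]
w1 [ 0.2 -0.3]
w2 [ 0.4 -0. ]
w3 [ 0.3 -0.5]
mark [-0.2  0.2]
boxRL [-0.4 -1.9]
boxRR [-0.1 -1.2]
tab [-0.4 -1.2]
sw2 [-0.2  0.5]
sw3 [-0.5  0.4]
sred [-0.4  0.2]
smark [-0.5  0.7]
FL [-0.8  0.2]
RL [-0.5 -0.2]
RR [-0.1 -0.5]
stab [-0.5  1.3]
handle [ 0.5 -2.2]
tab 0.47829247021238375 -0.07083610629640061
tab 0.4791846659417429 -0.16248887044344523
```

Emit:
arm_command([
  [[0, 0, -0.14], [0.012, -0.04, 0.002], -1],
  [[0, 0, -0.14], [0.015, -0.04, 0.002], -1],
  [[0, 0, -0.14], [0.018, -0.04, 0.002], -1],
  [[0, 0, -0.14], [0.02, -0.04, 0], -1],
  [[0, 0, -0.14], [0.02, -0.04, 0], -1],
  [[0, 0, -0.14], [0.02, -0.04, 0], -1],
  [[0, 0, -0.14], [0.02, -0.04, 0], -1],
  [[0, 0, -0.14], [0.02, -0.04, 0], -1],
  [[0, 0, -0.14], [0.02, -0.04, 0], -1],
  [[0, 0, -0.14], [0.02, -0.04, 0], -1],
], grip_force=40)

```text
time_s: 1.1
tcp_pos: [0.4182, 0.167, 0.2456]
tcp_rot: [[0.255, 0.967, -0.003], [0.967, -0.255, 0.004], [0.003, -0.004, -1.0]]
ft_force: [0.9, 0.2, -0.3]
gripper_width: 0.0854
```

Emit:
arm_command([
  [[0, 0, -0.14], [0.006, -0.026, 0], -1],
  [[0, 0, -0.14], [0.006, -0.026, 0], -1],
  [[0, 0, -0.14], [0.006, -0.026, 0], -1],
  [[0, 0, -0.14], [0.006, -0.026, 0], -1],
  [[0, 0, -0.14], [0.006, -0.026, 0], -1],
  [[0, 0, -0.14], [0.006, -0.026, 0], -1],
  [[0, 0, -0.14], [0.006, -0.026, 0], -1],
  [[0, 0, -0.14], [0.006, -0.026, 0], -1],
  [[0, 0, -0.14], [0.006, -0.02, 0], -1],
  [[0, 0, 0], [0, 0, 0], -1],
])

```text
time_s: 2.1
tcp_pos: [0.4738, -0.0765, 0.2455]
tcp_rot: [[1.0, -0.013, 0.003], [-0.013, -1.0, 0.002], [0.003, -0.002, -1.0]]
ft_force: [-0.3, 0.7, -0.5]
gripper_width: 0.085
```

Run:
```python
from station import *
from h import *
s=state();print(s['q'].round(1),s['tcp_pos'],s['tcp_rot'].round(3))
im=snapshot('wrist')[:,:,::-1].copy();c=cal('wrist')
print(proj(c,[(.478,-.071,.09),(.6356,-.0975,.2)]))
cv2.imwrite('pics/w1.png',im)
```

```text
[-32.5  21.5  45.  114.4 -19.5  51.6 -67.9] [ 0.47383938 -0.07653072  0.24550176] [[ 1.    -0.013  0.003]
 [-0.013 -1.     0.002]
 [ 0.003 -0.002 -1.   ]]
[[ 274.98405306  188.27611151]
 [ 333.66411308 -124.35727999]]
```

View pics/w1.png

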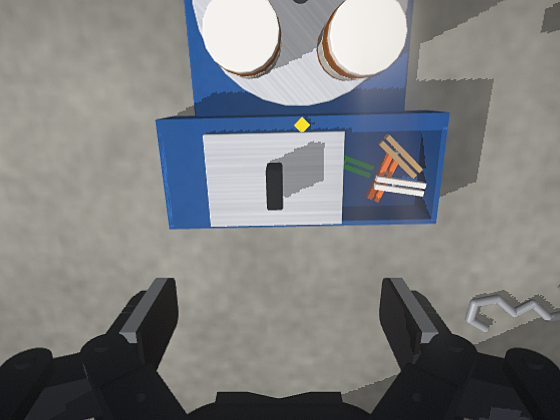

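The tab top is centred at about (275,187), matching the predicted (275,188). Descending.

Emit:
arm_command([
  [[0, 0, 0.022], [0.0045, 0.0055, -0.03], -1],
  [[0, 0, 0], [0, 0, -0.03], -1],
  [[0, 0, 0], [0, 0, -0.03], -1],
  [[0, 0, 0], [0, 0, -0.03], -1],
  [[0, 0, 0], [0, 0, -0.025], -1],
  [[0, 0, 0], [0, 0, -0.01], -1],
  [[0, 0, 0], [0, 0, 0], -1],
])

```text
time_s: 2.85
tcp_pos: [0.4771, -0.0627, 0.085]
tcp_rot: [[0.999, 0.039, 0.002], [0.039, -0.999, 0.007], [0.002, -0.007, -1.0]]
ft_force: [-0.1, 0.7, 0.1]
gripper_width: 0.0851
```

Emit:
arm_command([
  [[0, 0, -0.02], [0.001, -0.007, -0.007], -1],
  [[0, 0, 0], [0, 0, -0.002], -1],
  [[0, 0, 0], [0, 0, 0], -1],
])

```text
time_s: 3.15
tcp_pos: [0.4795, -0.0698, 0.0776]
tcp_rot: [[1.0, 0.02, 0.005], [0.02, -1.0, 0.008], [0.005, -0.008, -1.0]]
ft_force: [0.6, -0.2, -0.0]
gripper_width: 0.0855
```

Run:
```python
from station import *
from h import *
s=state();print(s['q'].round(1),s['tcp_pos'],s['tcp_rot'].round(3))
cv2.imwrite('pics/w2.png',snapshot('wrist')[:,:,::-1])
```

```text
[-19.7  36.6  28.9 120.9 -35.5  30.7 -53.2] [ 0.47946131 -0.06975537  0.07761342] [[ 1.     0.02   0.005]
 [ 0.02  -1.     0.008]
 [ 0.005 -0.008 -1.   ]]
```

View pics/w2.png

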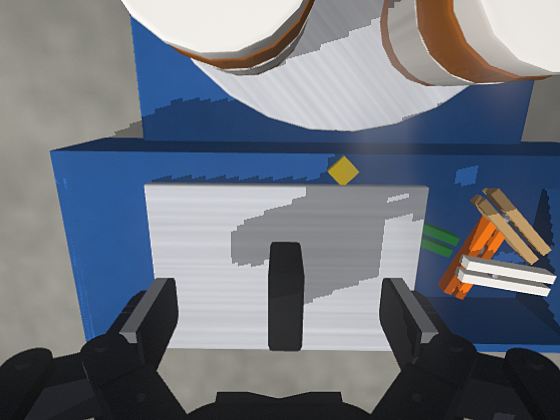

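The tab sits midway between the fingers, top from (270,242) to (303,350). Closing.

Emit:
arm_command([
  [[0, 0, 0], [0, 0, -0.002], 1],
  [[0, 0, 0], [0, 0, 0], 1],
  [[0, 0, 0], [0, 0, 0], 1],
  [[0, 0, 0], [0, 0, 0], 1],
  [[0, 0, 0], [0, 0, 0], 1],
  [[0, 0, 0], [0, 0, 0], 1],
], grip_force=40)

```text
time_s: 3.8
tcp_pos: [0.4802, -0.0696, 0.0769]
tcp_rot: [[1.0, 0.02, 0.007], [0.02, -1.0, 0.008], [0.008, -0.008, -1.0]]
ft_force: [-0.0, 1.0, 2.4]
gripper_width: 0.0136
```

Emit:
arm_command([
  [[0, 0, 0], [0, -0.015, 0], 1],
  [[0, 0, 0], [0, -0.015, 0], 1],
  [[0, 0, 0], [0, -0.015, 0], 1],
  [[0, 0, 0], [0, -0.015, 0], 1],
  [[0, 0, 0], [0, -0.015, 0], 1],
  [[0, 0, 0], [0, -0.005, 0], 1],
  [[0, 0, 0], [0, 0, 0], 1],
])

```text
time_s: 4.5
tcp_pos: [0.481, -0.151, 0.0769]
tcp_rot: [[1.0, 0.02, 0.009], [0.02, -1.0, 0.009], [0.009, -0.009, -1.0]]
ft_force: [0.4, -1.3, 1.3]
gripper_width: 0.0134
```

Emit:
arm_command([
  [[0, 0, 0], [0, -0.006, 0], 1],
  [[0, 0, 0], [0, -0.006, 0], 1],
  [[0, 0, 0], [0, -0.004, 0], 1],
  [[0, 0, 0], [0, -0.003, 0], 1],
])

```text
time_s: 4.9
tcp_pos: [0.4812, -0.1627, 0.0768]
tcp_rot: [[1.0, 0.026, 0.006], [0.026, -0.999, 0.019], [0.006, -0.019, -1.0]]
ft_force: [-1.7, 21.4, 15.8]
gripper_width: 0.0131
```

The end stop is reached at y=-0.1627 with 21 N back, against a predicted -0.1625. Holding, then looking.

Emit:
arm_command([
  [[0, 0, 0], [0, 0, 0], 1],
  [[0, 0, 0], [0, 0, 0], 1],
  [[0, 0, 0], [0, 0, 0], 1],
  [[0, 0, 0], [0, 0, 0], 1],
])

```text
time_s: 5.3
tcp_pos: [0.4812, -0.1619, 0.0769]
tcp_rot: [[1.0, 0.027, 0.006], [0.027, -0.999, 0.02], [0.006, -0.02, -1.0]]
ft_force: [-0.5, 0.3, 2.3]
gripper_width: 0.0133
```

Run:
```python
from station import *
from h import *
cv2.imwrite('pics/w3.png',snapshot('wrist')[:,:,::-1])
```

```text
(no output)
```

View pics/w3.png

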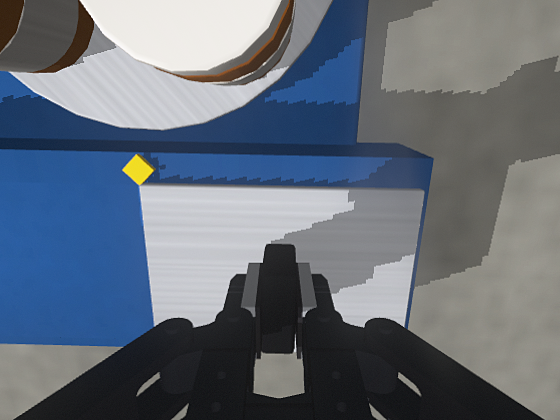

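The cover's left edge at (140,188) lines up with the yellow mark at (138,170), so the compartment is covered. Releasing and rising.

Emit:
arm_command([
  [[0, 0, 0], [0, 0, 0], -0.3],
  [[0, 0, 0], [0, 0, 0], -0.3],
  [[0, 0, 0], [0, 0, 0], -0.3],
  [[0, 0, 0], [0, 0, 0.01], -0.3],
  [[0, 0, 0], [0, 0, 0.03], -0.3],
  [[0, 0, 0], [0, 0, 0.04], -1],
  [[0, 0, 0], [0, 0, 0.04], -1],
  [[0, 0, 0], [0, 0, 0.04], -1],
  [[0, 0, 0], [0, 0, 0.03], -1],
  [[0, 0, 0], [0, 0, 0.02], -1],
  [[0, 0, 0], [0, 0, 0], -1],
])

```text
time_s: 6.45
tcp_pos: [0.4774, -0.163, 0.2991]
tcp_rot: [[1.0, 0.025, 0.003], [0.025, -0.999, 0.021], [0.004, -0.021, -1.0]]
ft_force: [-0.5, -0.8, -0.8]
gripper_width: 0.0854
```

Run:
```python
from station import *
from h import *
s=state();print(s['q'].round(1),s['tcp_pos'],s['tcp_rot'].round(3))
im=snapshot('wrist')[:,:,::-1].copy();c=cal('wrist')
print(proj(c,[(.4792,-.1625,.09),(.6356,-.0975,.2)]))
cv2.imwrite('pics/w4.png',im)
cv2.imwrite('pics/s4.png',cv2.resize(snapshot('side')[180:340,240:430,::-1],None,fx=3.5,fy=3.5,interpolation=2))
```

```text
[-20.8  19.6  44.  106.9 -16.9  60.2 -58.5] [ 0.47740749 -0.16296962  0.29911709] [[ 1.     0.025  0.003]
 [ 0.025 -0.999  0.021]
 [ 0.004 -0.021 -1.   ]]
[[283.7539859  176.98418689]
 [172.06951327 -61.67174279]]
```

View pics/w4.png

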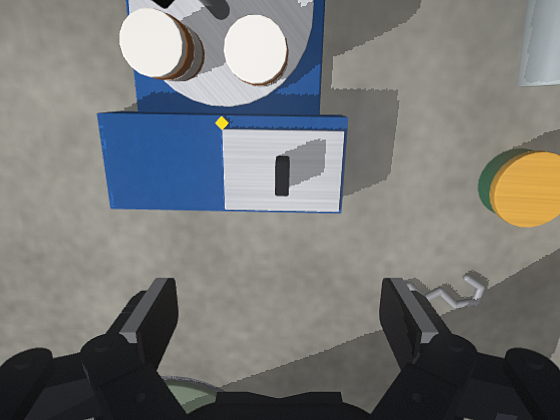

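View pics/s4.png

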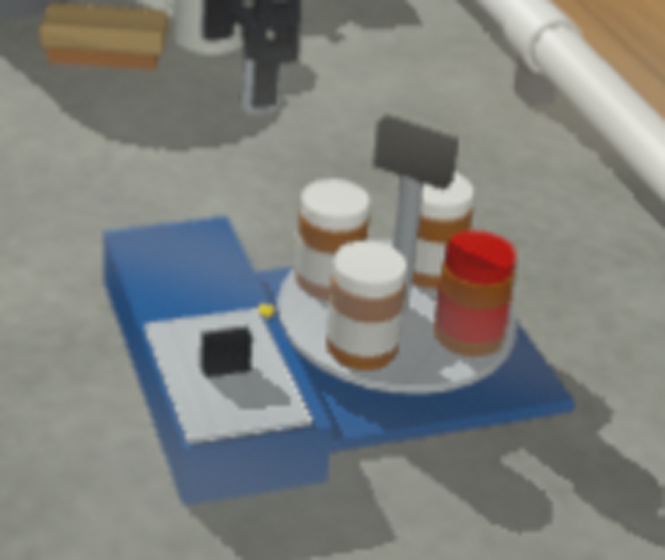

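The cover is shut in both views: left edge at (222,150) directly below the mark at (222,123), tab at (282,176). Nothing else has moved. Next, the handle.

Emit:
arm_command([
  [[-0.01, 0, 0.14], [0.012, 0.005, 0], -1],
  [[-0.01, 0, 0.14], [0.014, 0.006, 0], -1],
  [[0, 0, 0.14], [0.014, 0.006, 0], -1],
  [[0, 0, 0.14], [0.014, 0.006, 0], -1],
  [[0, 0, 0.14], [0.014, 0.006, 0], -1],
  [[0, 0, 0.14], [0.014, 0.006, 0], -1],
  [[0, 0, 0.14], [0.014, 0.006, 0], -1],
  [[0, 0, 0.14], [0.014, 0.006, 0], -1],
  [[0, 0, 0.14], [0.014, 0.006, 0], -1],
  [[0, 0, 0.14], [0.014, 0.006, 0], -1],
  [[0, 0, 0.14], [0.012, 0.005, 0], -1],
  [[0, 0, 0.14], [0.008, 0.003, 0], -1],
])

```text
time_s: 7.75
tcp_pos: [0.6332, -0.0923, 0.2824]
tcp_rot: [[-0.195, 0.981, -0.019], [0.981, 0.195, -0.015], [-0.011, -0.021, -1.0]]
ft_force: [-0.1, -0.3, -0.9]
gripper_width: 0.0853
```

Run:
```python
from station import *
s=state();print(s['q'].round(1),s['tcp_pos'],s['tcp_rot'].round(3))
```

```text
[-8.1 30.6 16.5 86.4 -8.1 65.2 21. ] [ 0.63320984 -0.09234645  0.28239262] [[-0.195  0.981 -0.019]
 [ 0.981  0.195 -0.015]
 [-0.011 -0.021 -1.   ]]
```

Emit:
arm_command([
  [[0, 0, 0.13], [0, -0.002, -0.01], -1],
  [[0, 0, 0.13], [0, -0.002, -0.01], -1],
  [[0, 0, 0.13], [0, 0, -0.01], -1],
  [[0, 0, 0.1], [0, 0, -0.01], -1],
  [[0, 0, 0.02], [0, 0, 0], -1],
  [[0, 0, 0], [0, 0, 0], -1],
  [[0, 0, 0], [0, 0, 0], -1],
])

```text
time_s: 8.45
tcp_pos: [0.6304, -0.096, 0.2327]
tcp_rot: [[-0.665, 0.746, -0.022], [0.747, 0.665, -0.021], [-0.001, -0.03, -1.0]]
ft_force: [-0.3, 0.0, 0.0]
gripper_width: 0.0856
```

Run:
```python
from station import *
from h import *
s=state();print(s['q'].round(1),s['tcp_pos'],s['tcp_rot'].round(3))
im=snapshot('wrist')[:,:,::-1].copy();c=cal('wrist')
print(proj(c,[(.6356,-.0975,.2)]))
cv2.imwrite('pics/w5.png',im)
```

```text
[-2.9 32.5  8.6 89.6 -3.8 59.4 48.1] [ 0.63043478 -0.09603418  0.23269308] [[-0.665  0.746 -0.022]
 [ 0.747  0.665 -0.021]
 [-0.001 -0.03  -1.   ]]
[[285.80614603 269.17457173]]
```

View pics/w5.png

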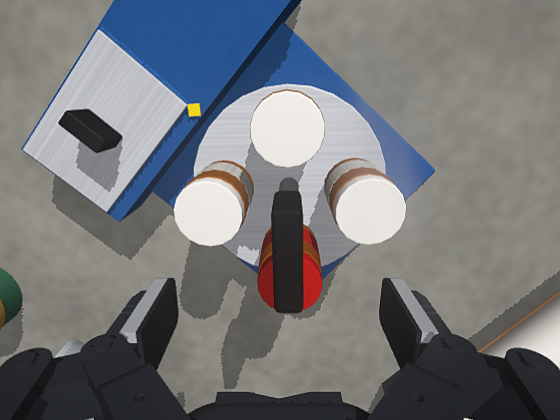

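The bar is centred between the fingers (x 274–303, jaws at 175 and 382) and parallel to the pads. Levelling, descending and closing.

Emit:
arm_command([
  [[0.02, -0.02, 0.01], [0.004, -0.001, 0], -1],
  [[0, 0, 0], [0.001, 0, -0.015], -1],
  [[0, 0, 0], [0, 0, -0.02], -1],
  [[0, 0, 0], [0, 0, -0.015], -1],
  [[0, 0, 0], [0, 0, -0.005], -1],
  [[0, 0, 0], [0, 0, 0], -1],
])

```text
time_s: 9.1
tcp_pos: [0.6365, -0.0975, 0.1753]
tcp_rot: [[-0.67, 0.742, 0.004], [0.742, 0.67, 0.001], [-0.001, 0.004, -1.0]]
ft_force: [0.2, 0.5, 0.2]
gripper_width: 0.0853
```

Emit:
arm_command([
  [[0, 0, 0], [0, 0, -0.002], 1],
  [[0, 0, 0], [0, 0, 0], 1],
  [[0, 0, 0], [0, 0, 0], 1],
  [[0, 0, 0], [0, 0, 0], 1],
  [[0, 0, 0], [0, 0, 0], 1],
  [[0, 0, 0], [0, 0, 0], 1],
], grip_force=50)

```text
time_s: 9.7
tcp_pos: [0.6372, -0.0979, 0.1752]
tcp_rot: [[-0.67, 0.743, 0.006], [0.743, 0.67, 0.001], [-0.003, 0.005, -1.0]]
ft_force: [4.2, 1.0, -6.9]
gripper_width: 0.0152
```

Emit:
arm_command([
  [[0, 0, -0.06], [0, 0, 0], 1],
  [[0, 0, -0.1], [0, 0, 0], 1],
  [[0, 0, -0.1], [0, 0, 0], 1],
  [[0, 0, -0.1], [0, 0, 0], 1],
  [[0, 0, -0.1], [0, 0, 0], 1],
  [[0, 0, -0.1], [0, 0, 0], 1],
  [[0, 0, -0.1], [0, 0, 0], 1],
  [[0, 0, -0.1], [0, 0, 0], 1],
])

```text
time_s: 10.5
tcp_pos: [0.6355, -0.0986, 0.1752]
tcp_rot: [[0.054, 0.999, 0.002], [0.999, -0.054, -0.003], [-0.002, 0.002, -1.0]]
ft_force: [-2.3, 1.0, -0.8]
gripper_width: 0.0152
```

Run:
```python
from station import *
s=state();print(s['q'].round(1),s['tcp_pos'],s['torque'])
```

```text
[ -9.   37.1  19.3  93.2 -14.5  52.   12.5] [ 0.63552698 -0.0985564   0.17516429] [-0.10799416  0.37261082  0.08803516]
```

Emit:
arm_command([
  [[0, 0, -0.1], [0, 0, 0], 1],
  [[0, 0, -0.1], [0, 0, 0], 1],
  [[0, 0, -0.1], [0, 0, 0], 1],
  [[0, 0, -0.1], [0, 0, 0], 1],
  [[0, 0, -0.1], [0, 0, 0], 1],
  [[0, 0, -0.1], [0, 0, 0], 1],
  [[0, 0, -0.1], [0, 0, 0], 1],
  [[0, 0, -0.1], [0, 0, 0], 1],
  [[0, 0, -0.1], [0, 0, 0], 1],
  [[0, 0, -0.1], [0, 0, 0], 1],
  [[0, 0, -0.1], [0, 0, 0], 1],
  [[0, 0, -0.1], [0, 0, 0], 1],
])

```text
time_s: 11.7
tcp_pos: [0.6334, -0.0969, 0.1752]
tcp_rot: [[0.964, 0.265, -0.004], [0.265, -0.964, 0.001], [-0.004, -0.002, -1.0]]
ft_force: [-2.1, 1.4, -2.5]
gripper_width: 0.0156
```

Run:
```python
from station import *
from h import *
s=state();print(s['q'].round(1),s['tcp_pos'],s['torque'])
cv2.imwrite('pics/w6.png',snapshot('wrist')[:,:,::-1])
```

```text
[-20.2  41.6  38.2  93.8 -29.9  55.5 -46.2] [ 0.63338158 -0.09691807  0.17519807] [-0.39310175  0.17962501  0.00651524]
```

View pics/w6.png

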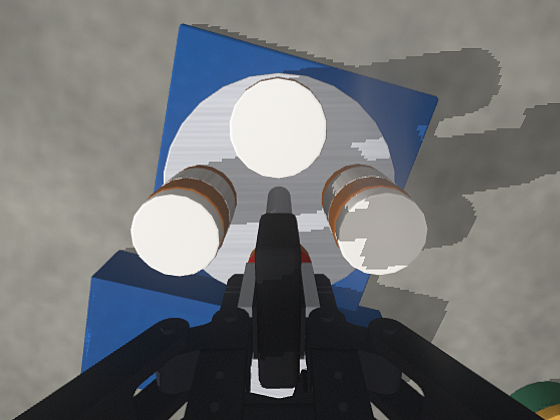

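The red jar is under the handle, coming to the front, with about 15° left.

Emit:
arm_command([
  [[0, 0, -0.09], [0, 0, 0], 1],
  [[0, 0, -0.09], [0, 0, 0], 1],
  [[0, 0, -0.05], [0, 0, 0], 1],
  [[0, 0, 0], [0, 0, 0], 1],
  [[0, 0, 0], [0, 0, 0], 1],
  [[0, 0, 0], [0, 0, 0], 1],
])

```text
time_s: 12.35
tcp_pos: [0.6333, -0.0964, 0.1752]
tcp_rot: [[0.999, 0.037, -0.005], [0.037, -0.999, 0.001], [-0.004, -0.002, -1.0]]
ft_force: [-1.3, -0.2, -0.6]
gripper_width: 0.0153
```

Run:
```python
from station import *
from h import *
s=state();print(s['time_s'],s['q'].round(1),s['tcp_pos'],s['torque'],np.degrees(np.arctan2(s['tcp_rot'][1,1],s['tcp_rot'][0,1])))
cv2.imwrite('pics/w7.png',snapshot('wrist')[:,:,::-1])
cv2.imwrite('pics/t7.png',cv2.resize(snapshot('top')[120:235,270:380,::-1],None,fx=5,fy=5,interpolation=2))
cv2.imwrite('pics/s7.png',cv2.resize(snapshot('side')[180:340,240:430,::-1],None,fx=3.5,fy=3.5,interpolation=2))
```

```text
12.35 [-22.1  42.7  41.6  93.9 -32.8  56.4 -57.1] [ 0.63326984 -0.09638343  0.17519486] [-0.44798329  0.16077839 -0.03004225] -87.89407499216156
```

View pics/w7.png

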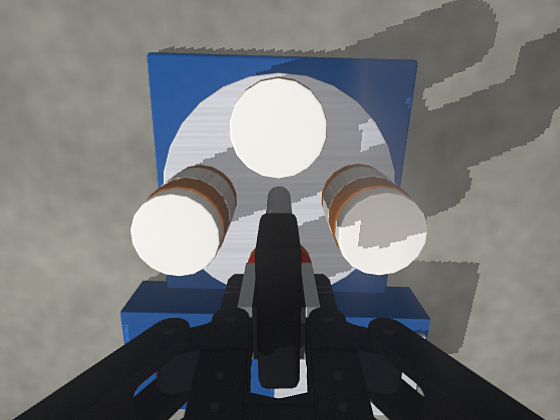

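View pics/t7.png

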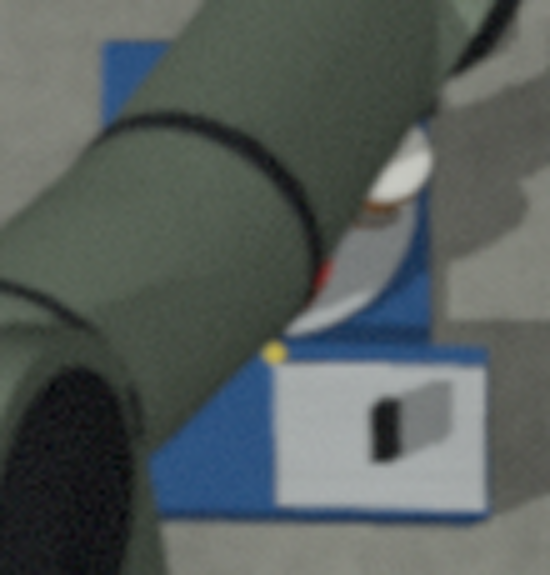

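View pics/s7.png

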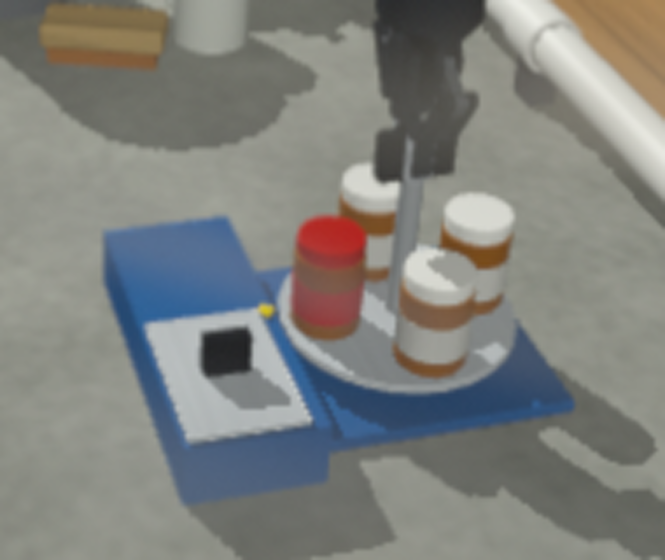

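The red jar is at the front: side view red lid at (333,238), behind the mark. In the wrist view the flanking lids are level at (176,233) and (382,233), while the base's rear edge runs (149,53)–(417,60). That leaves about 1.5° to trim off.

Emit:
arm_command([
  [[0, 0, -0.026], [0, 0, 0], 1],
  [[0, 0, 0], [0, 0, 0], 1],
  [[0, 0, 0], [0, 0, 0], 1],
  [[0, 0, 0], [0, 0, 0], 1],
  [[0, 0, 0], [0, 0, 0], 1],
  [[0, 0, 0], [0, 0, 0], 1],
  [[0, 0, 0], [0, 0, 0], 1],
  [[0, 0, 0], [0, 0, 0], 1],
])

```text
time_s: 13.3
tcp_pos: [0.6333, -0.0963, 0.1752]
tcp_rot: [[1.0, 0.008, -0.005], [0.008, -1.0, 0.002], [-0.005, -0.002, -1.0]]
ft_force: [-1.4, 0.5, 0.1]
gripper_width: 0.0152
```

Run:
```python
from station import *
from h import *
s=state();print(s['time_s'],s['tcp_pos'],s['joint_velocities'].round(2),np.degrees(np.arctan2(s['tcp_rot'][1,1],s['tcp_rot'][0,1])),s['gripper_width'])
c=cal('wrist')
cv2.imwrite('pics/w8.png',snapshot('wrist')[:,:,::-1])
cv2.imwrite('pics/s8.png',cv2.resize(snapshot('side')[220:300,310:400,::-1],None,fx=7,fy=7,interpolation=2))
a=.0097;R=np.array([[np.cos(a),-np.sin(a),0],[np.sin(a),np.cos(a),0],[0,0,1]])
P=[R@np.array(p)+[.6356,-.0975,0] for p in [(-.06,0,.118),(.06,0,.118),(0,.06,.118),(0,-.06,.118)]]
print('wrist pred front,back,left,right',proj(c,P).round(1).tolist())
q=proj(cal('side'),P); print('side pred',((q+.5-[310,220])*7-.5).round(1).tolist())
```

```text
13.3 [ 0.63325806 -0.09629805  0.17516444] [-0.03  0.07 -0.05 -0.02  0.03 -0.13  0.03] -89.51471975172144 0.015237000904646742
wrist pred front,back,left,right [[282.0, 322.8], [282.6, 128.2], [178.1, 234.6], [386.7, 234.7]]
side pred [[169.3, 188.5], [468.7, 149.2], [263.6, 83.5], [383.4, 261.7]]
```

View pics/w8.png

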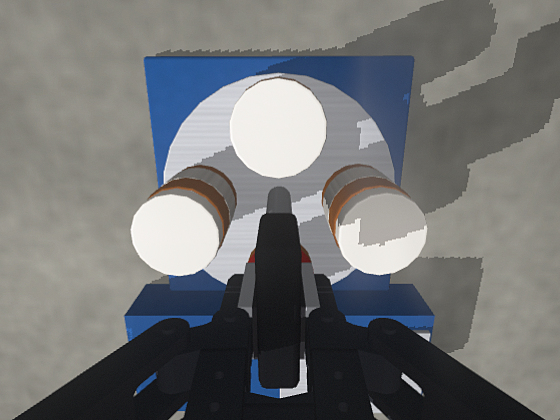

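View pics/s8.png

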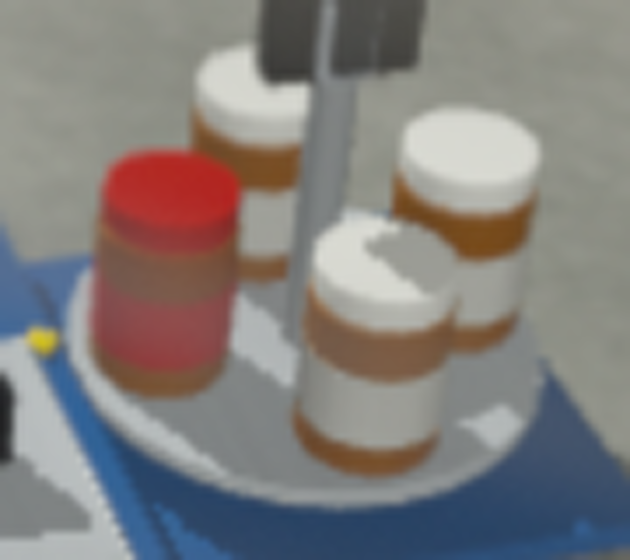

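The base's rear edge is now level, (145,57)–(414,57), as are the side lids. The red lid is at (172,190) in the side crop against a predicted (169,188). It has been held still for more than 0.5 s.

```bash
python3 -c "
from station import *
print(hand_in())"
```

```text
the job is handed in; nothing more can be done
None
```

I slid the cover shut, turned the carousel by its handle until the red-lidded jar stood at the front, and handed the job in at about 13 s, still gripping the handle. Handing in gave no verdict.

- **Cover:** I pulled it by its tab until it pushed back with 21 N at the end stop. In the later pictures its edge lines up with the yellow mark, and it stayed shut while I turned the carousel.
- **Carousel:** I turned it about 132° clockwise. The gripper is within 0.1° of the caddy direction I measured. The red lid is within half a pixel of its predicted spot in the side view, roughly 1 mm, against the 9 mm allowed.
- **Hold:** the grip is set to 50 N on the bar, with the gripper reading a 15 mm opening and the joints nearly still. The bar is listed as 16 mm wide, so that reading is slightly under.
- **Other things:** I saw no sign that any bystander was touched or moved, but I did not measure their positions again at the end.

No check failed. The only mismatches were the small lid offset, the opening reading, and a fitted axis position about 2.5 mm from the gripper's final one. All are within tolerance.

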